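Put the chocolate away in the sliding-lid box

TASK

Lay the bar of baking chocolate flat on the floor of the open wooden box and let go of it. Then take the box's lid by its grip bar and slide it in under the lips from the open end until it is fully home against the far end, and let go. Leave the other things on the bench where they are.

Things in the scene. Friction and masses are not known exactly. Their poses are not given: they have to be found in the camera images.
- keeper: Open wooden box, 180 long (x) x 130 wide (y) x 60 tall, standing firmly: it does not move. Origin at the centre of its underside, z up; sizes below are mm in its frame. Cavity: floor at z 8, x -80 to 80, y -50 to 50. Open end at -x (end wall only to z 45). The lid slides along +x on the tops of the long walls until it meets the +x end wall (inner face x = 80, top z 59).
- rail_mid (a point): Midway between the box's two rails, at their height (box x 0, y 0, z 46); axes as the box. The rails are the tops of the long walls, z 46, |y| 50 to 58. The lid's edges rest on them. Guards beside them have inner faces at |y| = 58: 2 mm clear each side of the lid; they flare outward by up to 4 over the last 35 at the -x end.
- lip_start (a point): On the box's middle line where the lips begin (box x -40, y 0, z 59). Lips overhang the rails (inner edges |y| = 48): underside z 55.5, top 59.5, from x -20 to the +x end; their lead-in slopes up from x -20 to -40 (underside 59, top 63 there). From x -90 to -40 the rails are open above: the lid's front edge can be laid there, then slid under the lips.
- lid: Lid: wooden slab 170 long (x) x 112 wide (y) x 7 thick, with an upright grip bar on its middle, 80 long (along x), 16 thick, rising 40 above the slab, of darker wood. 130 g, starts flat on the bench, bar up; same either way round. Origin: centre of its underside, z up. Fully home, its origin is at x -5, y 0, z 46 in the box's frame and its tail is flush with the box's -x end.
- chocolate: Bar of dark baking chocolate, 130 long (its x) x 42 wide (its y) x 26 tall, its top scored into 5 x 2 squares; rigid, 180 g; starts flat on the bench. Origin at the centre of its underside, z up.
- brush: Bystander: wooden bench brush lying bristles down, 144 long x 34 wide x 38 tall; origin under its middle.
- mug: Bystander: white mug, 76 across, 85 tall, handle at one side; origin at the centre of its underside.
- jar: Bystander: closed amber glass jar, 68 across, 110 tall; origin at the centre of its underside.
- board: Bystander: plain flat wooden cutting board, 200 x 140 x 15, no grip; origin at the centre of its underside.
There are look-alikes about, which are no part of the job. What is shaped like the lid but pink or purple is not meant.

How it is judged:
By the outcome, as a careful person would: the job done as asked, in the order asked, and still so for the second after the job is handed in, with the robot touching nothing.
It also fails if it takes over 67 s, if anything falls off the work surface, if the arm or the gripper's body presses on something with over 40 N, if the wrist force passes 120 N, or if a joint passes its speed limit or range.

ROBOT

A 6-joint arm with a two-finger parallel gripper is mounted at the origin on the work surface. World frame = base frame: x ahead of the robot, y to its left, z up, the work surface at z = 0. Lengths are in m, angles in rad, forces in N, time in s.
With the tool pointing down it reaches from about 0.35 to 0.975 m from the base axis. Payload 4.9 kg.
Tool frame: the origin (TCP) lies at the very end of the fingers, on their centre line; the grasp point (between the pads) lies 19 mm behind it; z points along the fingers, y is the line along which they close (so a half turn about z gives the same grasp; the last joint's range is limited). The gripper opens to 85 mm and grips with 20 to 120 N. Pads are 22 mm wide; open, the fingers measure 114 mm over their backs; the gripper's body (76 mm by 85 mm) begins 54 mm behind the grasp point. The pads swing forward as they close: fully open they stand 13 mm farther back than shut.
Start: joints at [-1.463, 0.053, 1.613, -0, 1.476, -0.119], TCP at [0.141, -0.609, 0.231] pointing down, gripper open.
Joint ranges: [-3.01, 3.01], [-1.01, 2.22], [0.06, 2.58], [-1.02, 4.17], [0.09, 2.62], [-3.14, 3.14]. Speed limits (rad/s): [2.57, 2.57, 3.14, 3.14, 3.14, 3.14].

INTERFACE

Orientations are given as a rotation vector (axis times angle).
In Python, from station import ctrl, imaging gives the robot as it stands.
- The arm moves only by the tool play_rows, never from a script. Its argument "series" is a list of rows, each a list of 3 entries, a list of its own where there are three numbers: the opening, from 0 (shut) to 1 (fully open), then the shift along the tool's x, y, z each as a share of 0.05 m, from -1 to 1, then the turn, a rotation vector about the tool's x, y, z each as a share of 8 degrees, from -1 to 1. In form: [[grip, [dx, dy, dz], [ax, ay, az]], ...]. A call has 1 to 8 rows; each row shifts and turns the commanded pose from where the row before left it, along the tool's axes as they then stand; what a row does not reach is not made up. A row lasts 1/8 s, in which the tool goes at most 62.5 mm and 10.7 degrees, less where a joint would pass 70% of its speed; a pose out of reach is approached as far as the arm can. A call with a number of a shift or a turn outside -1 to 1 is refused whole. A call with a gripper value outside its range is refused whole. The fingers move at their own pace and stop on an object; "force" is the grip in N (left out, the last holds). Time passes only in rows, so rows that do not move let the fingers close. It gives the time, the measured TCP pose, the force, the opening and the grip force at its end, in the units of the state.
- ctrl.get_obs(): the state, without advancing time (a new reading comes with each control period).
- imaging.get_image(name): name is "scene" or "top" or "wrist"; returns a dict with "color" (420x560x3 uint8, blue, green, red), "fx", "fy", "cx", "cy" (pixels), "extrinsics" (4x4, takes a point from world to camera coordinates); the wrist camera has in their place "hand_eye" (4x4, takes a point from camera to tool coordinates, whose origin is the TCP and whose axes are the flange's). Camera axes: x right, y down, z forward; pixel columns grow to the right and rows downward; lengths in m; the calibration is good to about 2 mm. A picture is of the moment at which its call begins: read the wrist's pose just before it. There is no depth.
- ctrl.finish_job(): hands the job in; it is judged then, once.
The state is a dict: "t": time; "q": joint angles; "dq": joint speeds; "effort": joint torques, N m; "tool_pos": TCP position; "tool_rot": TCP orientation; "contact_force": force on the tool from outside, world axes, zero at the start; "wrist_torque": the same for the moment, N m; "opening": finger opening in m; "grip_force": force on a finger pad.
Only numpy, scipy, OpenCV 4.12 (cv2) and the standard library are available. Lean on these libraries where they do the work, as an engineer would, in place of code of your own. Each camera call takes 0.05 s, during which the arm holds its last target. There are 200 camera calls.

## Working session

There is one attempt and no reset: what is moved stays moved. The work goes in short steps, Python scripts to look and compute and a tool call to move; the robot and the scene stay as the last step left them, time stands still between calls to the robot, and variables do not carry over. Pictures are saved under pics/ and viewed, at most 10 in all, crops included, and the job is handed in when it is done.

Besides the shell and the picture viewer there is one more tool, called after "Call:" as name(argument=value, ...), one argument or row to a line, values as JSON. play_rows: Moves the arm, as the interface text tells. Shift numbers are shares of 0.05 m and turn numbers shares of 8 degrees, none past 1 either way. Its arguments: {"type":"object","properties":{"series":{"type":"array"},"force":{"type":"number"}},"required":["series"]}

```bash
mkdir -p pics; ls; python3 - <<'E'
from station import ctrl, imaging
import cv2, numpy as np, pickle
o=ctrl.get_obs(); print({k:np.round(v,3) for k,v in o.items()})
d={}
for n in("scene","top"):
    im=imaging.get_image(n); d[n]=im; cv2.imwrite(f"pics/{n}0.png",im["color"])
    print(n,im["fx"],im["cx"],im["cy"],np.round(im["extrinsics"],3).tolist())
pickle.dump(d,open("im0.pkl","wb"))
E
```

```text
pics
{'t': np.float64(0.0), 'q': array([-1.463,  0.053,  1.614,  0.   ,  1.476, -0.119]), 'dq': array([ 0.001, -0.   , -0.001,  0.001, -0.   , -0.001]), 'effort': array([ 2.0000e-03, -3.9368e+01, -3.7017e+01,  0.0000e+00,  7.0000e-03,
       -0.0000e+00]), 'tool_pos': array([ 0.14 , -0.608,  0.23 ]), 'tool_rot': array([-3.119, -0.355, -0.   ]), 'contact_force': array([-0.642, -0.438,  0.378]), 'wrist_torque': array([-0.01 , -0.026,  0.028]), 'grip_force': np.float64(0.0), 'opening': np.float64(0.086)}
scene 478.83032750650295 285.8749594551719 210.3530478876392 [[-0.698, 0.716, -0.011, 0.429], [0.423, 0.4, -0.813, -0.138], [-0.577, -0.572, -0.582, 1.432], [0.0, 0.0, 0.0, 1.0]]
top 418.0055736662992 275.8648713300856 215.94430043510792 [[-0.012, -1.0, 0.011, -0.097], [-0.998, 0.012, -0.054, 0.531], [0.054, -0.011, -0.998, 1.158], [0.0, 0.0, 0.0, 1.0]]
```

View pics/top0.png

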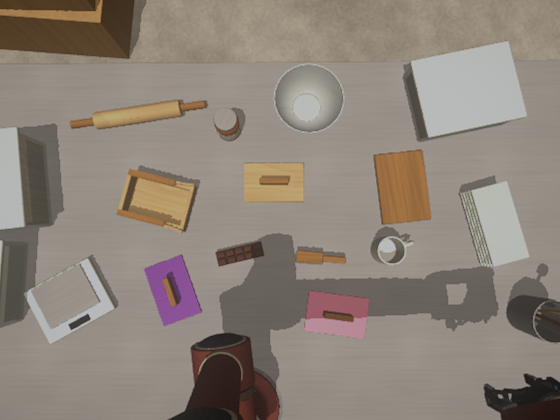

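View pics/scene0.png

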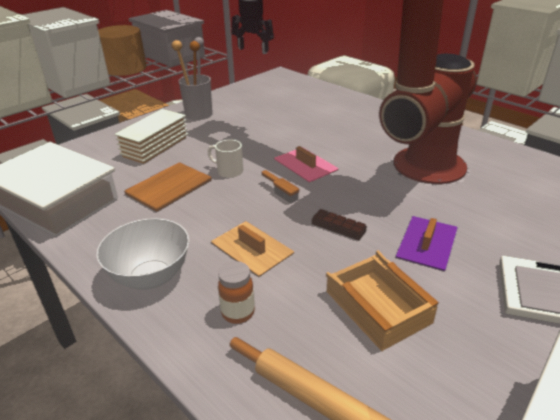

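The top view shows the box at about (157,200), the plain lid at (274,182), the chocolate at (240,254), and pink and purple decoys at (337,315) and (172,290). Next I'll zoom in on the box to find its open end, and measure the lid and chocolate.

```bash
cat > h.py <<'E'
import numpy as np, cv2
from scipy.spatial.transform import Rotation as R
def ray(im,uv,z,T=None):
    """pixels -> world points on plane z; T = camera-to-world"""
    T=np.linalg.inv(im["extrinsics"]) if T is None else T
    uv=np.atleast_2d(uv).astype(float)
    d=np.c_[(uv[:,0]-im["cx"])/im["fx"],(uv[:,1]-im["cy"])/im["fy"],np.ones(len(uv))]@T[:3,:3].T
    c=T[:3,3]; return c+d*((z-c[2])/d[:,2])[:,None]
def proj(im,P,T=None):
    E=im["extrinsics"] if T is None else np.linalg.inv(T)
    p=np.atleast_2d(P)@E[:3,:3].T+E[:3,3]
    return np.c_[p[:,0]/p[:,2]*im["fx"]+im["cx"],p[:,1]/p[:,2]*im["fy"]+im["cy"]]
def biggest(m):
    c,_=cv2.findContours(m.astype(np.uint8),cv2.RETR_EXTERNAL,cv2.CHAIN_APPROX_NONE)
    return max(c,key=cv2.contourArea)
def rect(im,cnt,z,T=None):
    """min-area rectangle on plane z: centre, (long,short), yaw of long side (deg)"""
    P=ray(im,cnt.reshape(-1,2),z,T)[:,:2]
    (c,(w,h),a)=cv2.minAreaRect((P*1000).astype(np.float32))
    if w<h: w,h,a=h,w,a+90
    return np.round(c,1),np.round((w,h),1),round((a+90)%180-90,1)
def wristT(o,im):
    T=np.eye(4);T[:3,:3]=R.from_rotvec(o["tool_rot"]).as_matrix();T[:3,3]=o["tool_pos"]
    return T@im["hand_eye"]
E
python3 - <<'E'
import pickle; from h import *
d=pickle.load(open("im0.pkl","rb")); t=d["top"]; s=d["scene"]
a=cv2.resize(t["color"][155:245,105:210],None,fx=4.5,fy=4.5,interpolation=2)
b=cv2.resize(s["color"][245:350,315:445],None,fx=3,fy=3,interpolation=2)
H=max(a.shape[0],b.shape[0]); f=lambda x:cv2.copyMakeBorder(x,0,H-x.shape[0],0,0,0)
o=np.hstack([f(a),f(b)])[:, :]; print(o.shape); cv2.imwrite("pics/box.png",cv2.resize(o,None,fx=.9,fy=.9))
hsv=cv2.cvtColor(t["color"],cv2.COLOR_BGR2HSV)
def win(m,x0,x1,y0,y1):
    k=np.zeros(m.shape,bool);k[y0:y1,x0:x1]=1;return m&k
wood=(hsv[...,1]>90)&(hsv[...,2]>60)&(hsv[...,0]<28)
for n,w,z in(("lid",(235,315,150,212),.007),("box",(110,205,160,240),.055)):
    c=biggest(win(wood,*w)); print(n,cv2.boundingRect(c),rect(t,c,z))
c=biggest(win(hsv[...,2]<75,212,268,238,270)); print("choc",cv2.boundingRect(c),rect(t,c,.02))
E
```

```text
(405, 862, 3)
lid (245, 163, 59, 39) (array([626.6, -99.9]), array([165.1, 108.6]), 89.4)
box (117, 169, 80, 63) (array([574.8, 218.9]), array([190.9, 133.9]), 74.7)
choc (236, 242, 28, 18) (array([431.9, -28. ]), array([74.1, 39.1]), -76.7)
```

View pics/box.png

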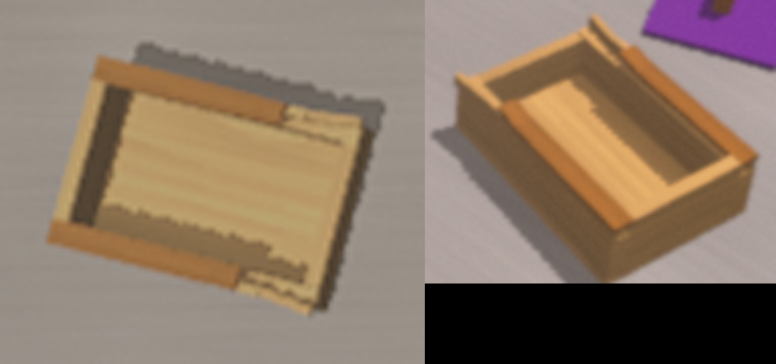

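The box's open (low) end faces right in the top view, which is world -y, so box +x points at a yaw of about 75°. The chocolate lies at a yaw of about 102°. I'll go above the chocolate and look with the wrist camera.

```bash
cat >> h.py <<'E'
def plan(o,target,yaw,n,p0=None):
    """constant row (shares) repeated n times that brings the TCP to target, tool down, tool x at yaw (deg)"""
    R0=R.from_rotvec(o["tool_rot"]); p=np.array(o["tool_pos"])
    x=np.r_[np.cos(np.radians(yaw)),np.sin(np.radians(yaw)),0]; z=np.r_[0,0,-1.]
    Rt=R.from_matrix(np.c_[x,np.cross(z,x),z]); w=(R0.inv()*Rt).as_rotvec()/n
    A=sum((R0*R.from_rotvec(k*w)).as_matrix() for k in range(n))
    s=np.linalg.solve(A,np.array(target)-p)
    print("n",n,"shift",np.round(s/.05,3),"turn",np.round(np.degrees(w)/8,3))
def yaw(o):
    x=R.from_rotvec(o["tool_rot"]).as_matrix()[:,0]; return np.degrees(np.arctan2(x[1],x[0]))
E
python3 - <<'E'
import pickle; from h import *; from station import ctrl
d=pickle.load(open("im0.pkl","rb"));c=ray(d["top"],[[240,254],[217.5,258],[262.5,249]],.02);print(c)
o=ctrl.get_obs(); print(yaw(o)); plan(o,[c[0,0],c[0,1],.2],102,16)
E
```

```text
[[ 0.42452018 -0.00276662  0.02      ]
 [ 0.41424166  0.05971407  0.02      ]
 [ 0.43759506 -0.06541284  0.02      ]]
12.993137818751247
n 16 shift [ 0.912 -0.163  0.038] turn [-0.001 -0.001 -0.695]
```

Call:
play_rows(
  series=[
    [1,[0.91,-0.16,0.04],[0,0,-0.7]],
    [1,[0.91,-0.16,0.04],[0,0,-0.7]],
    [1,[0.91,-0.16,0.04],[0,0,-0.7]],
    [1,[0.91,-0.16,0.04],[0,0,-0.7]],
    [1,[0.91,-0.16,0.04],[0,0,-0.7]],
    [1,[0.91,-0.16,0.04],[0,0,-0.7]],
    [1,[0.91,-0.16,0.04],[0,0,-0.7]],
    [1,[0.91,-0.16,0.04],[0,0,-0.7]],
  ],
)

```text
t: 1.1
tool_pos: [0.4065, -0.3636, 0.2146]
tool_rot: [-2.747, -1.522, 0.0]
contact_force: [-0.1, 0.0, -0.8]
opening: 0.0853
grip_force: 0.0
```

Call:
play_rows(
  series=[
    [1,[0.91,-0.16,0.04],[0,0,-0.7]],
    [1,[0.91,-0.16,0.04],[0,0,-0.7]],
    [1,[0.91,-0.16,0.04],[0,0,-0.7]],
    [1,[0.91,-0.16,0.04],[0,0,-0.7]],
    [1,[0.91,-0.16,0.04],[0,0,-0.7]],
    [1,[0.91,-0.16,0.04],[0,0,-0.7]],
    [1,[0.91,-0.16,0.04],[0,0,-0.7]],
    [1,[0.91,-0.16,0.04],[0,0,-0.7]],
  ],
)

```text
t: 2.1
tool_pos: [0.4218, -0.0037, 0.1988]
tool_rot: [-1.96, -2.454, 0.0]
contact_force: [0.8, -0.3, -0.9]
opening: 0.0851
grip_force: 0.0
```

```bash
python3 - <<'E'
from h import *; from station import ctrl,imaging; import pickle
o=ctrl.get_obs(); w=imaging.get_image("wrist"); o=ctrl.get_obs()
print(o["t"],o["tool_pos"],o["tool_rot"],yaw(o)); print(np.round(w["hand_eye"],3))
pickle.dump((o,w),open("w1.pkl","wb")); cv2.imwrite("pics/w1.png",w["color"])
E
```

```text
2.15 [4.20174897e-01 1.55316017e-04 1.98185571e-01] [-1.95040988 -2.45720939 -0.00275058] 103.11824766906403
[[-0.    -0.957 -0.29   0.074]
 [ 1.    -0.     0.    -0.   ]
 [-0.    -0.29   0.957 -0.143]
 [ 0.     0.     0.     1.   ]]
```

View pics/w1.png

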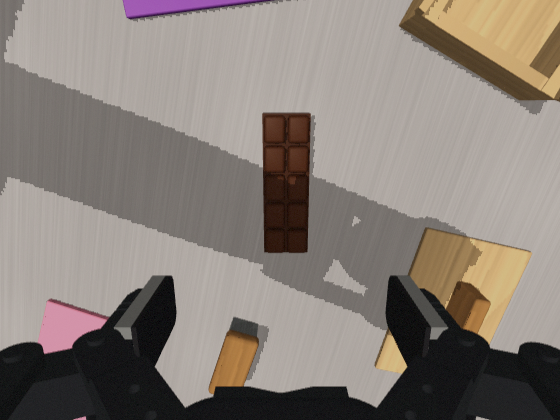

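The wrist view shows the chocolate upright, with top-face corners at about (262,113), (310,113), (264,252) and (307,252). It sits nearly between the fingers. I'll measure it and plan the descent.

```bash
python3 - <<'E'
from h import *; from station import ctrl; import pickle
o,w=pickle.load(open("w1.pkl","rb")); T=wristT(o,w)
hsv=cv2.cvtColor(w["color"],cv2.COLOR_BGR2HSV)
m=(hsv[...,1]>95)&(hsv[...,2]<140); k=np.zeros_like(m);k[100:265,245:325]=1
c=biggest(m&k); print(cv2.boundingRect(c)); print(rect(w,c,.026,T))
P=ray(w,[[262,113],[310,113],[264,252],[307,252]],.026,T); print(P,P.mean(0))
print(np.degrees(np.arctan2(*(P[0]+P[1]-P[2]-P[3])[1::-1])))
q=P.mean(0); plan(ctrl.get_obs(),[q[0],q[1],.03],103,4)
E
```

```text
(263, 114, 48, 139)
(array([423.7,   4.2]), array([125.8,  40.5]), -77.0)
[[ 0.38951403  0.06158559  0.026     ]
 [ 0.42896831  0.0707791   0.026     ]
 [ 0.4182608  -0.06165786  0.026     ]
 [ 0.45780091 -0.05242251  0.026     ]] [0.42363601 0.00457108 0.026     ]
103.15067225827747
n 4 shift [0.015 0.023 0.841] turn [-0.002 -0.008  0.004]
```

Call:
play_rows(
  series=[
    [1,[0.02,0.02,0.84],[0,0,0]],
    [1,[0.02,0.02,0.84],[0,0,0]],
    [1,[0.02,0.02,0.84],[0,0,0]],
    [1,[0,0.02,0.84],[0,0,0]],
    [1,[0,0,0.4],[0,0,0]],
    [1,[0,0,0.14],[0,0,0]],
    [0.3,[0,0,0],[0,0,0]],
    [0.3,[0,0,0],[0,0,0]],
  ],
  force=40,
)

```text
t: 3.15
tool_pos: [0.4269, -0.0016, 0.0055]
tool_rot: [1.963, 2.45, 0.002]
contact_force: [-0.5, -0.6, -0.5]
opening: 0.0518
grip_force: 0.0
```

Call:
play_rows(
  series=[
    [0.3,[0,0,0],[0,0,0]],
    [0.3,[0,0,0],[0,0,0]],
    [0.3,[0,0,0],[0,0,0]],
    [0.3,[0,0,0],[0,0,0]],
  ],
)

```text
t: 3.65
tool_pos: [0.4271, -0.0016, 0.0057]
tool_rot: [1.963, 2.45, 0.002]
contact_force: [-0.8, -0.3, 7.4]
opening: 0.0411
grip_force: 43.6
```

The chocolate is gripped. I'll lift it, move toward the box and look from there.

```bash
python3 - <<'E'
from h import *; from station import ctrl
o=ctrl.get_obs(); print(o["tool_pos"],yaw(o)); o["tool_pos"]=o["tool_pos"]+np.r_[0,0,.1]
plan(o,[.5565,.1515,.2],75,6)
E
```

```text
[ 0.42708856 -0.00162335  0.00571702] 102.59791940486545
n 6 shift [ 0.507  0.446 -0.314] turn [0.003 0.001 0.575]
```

Call:
play_rows(
  series=[
    [0.3,[0,0,-0.5],[0,0,0]],
    [0.3,[0,0,-1],[0,0,0]],
    [0.3,[0,0,-0.5],[0,0,0]],
    [0.3,[0.5,0.45,-0.3],[0,0,0.57]],
    [0.3,[0.5,0.45,-0.3],[0,0,0.57]],
    [0.3,[0.5,0.45,-0.3],[0,0,0.57]],
    [0.3,[0.5,0.45,-0.3],[0,0,0.57]],
    [0.3,[0.5,0.45,-0.3],[0,0,0.57]],
  ],
)

```text
t: 4.65
tool_pos: [0.5297, 0.1303, 0.1788]
tool_rot: [-2.412, -2.012, 0.002]
contact_force: [1.3, 1.0, -2.1]
opening: 0.0413
grip_force: 42.6
```

Call:
play_rows(
  series=[
    [0.3,[0.5,0.45,-0.3],[0,0,0.57]],
    [0.3,[0,0,0],[0,0,0]],
    [0.3,[0,0,0],[0,0,0]],
  ],
)

```text
t: 5.03
tool_pos: [0.5553, 0.1497, 0.193]
tool_rot: [-2.487, -1.918, 0.004]
contact_force: [-0.5, -1.2, -1.1]
opening: 0.0414
grip_force: 42.7
```

```bash
python3 - <<'E'
from h import *; from station import ctrl,imaging; import pickle
o=ctrl.get_obs(); w=imaging.get_image("wrist")
print(o["t"],o["tool_pos"],o["tool_rot"],yaw(o),o["grip_force"],w["fx"])
pickle.dump((o,w),open("w2.pkl","wb")); cv2.imwrite("pics/w2.png",cv2.resize(w["color"],(784,588)))
E
```

```text
5.025 [0.55533899 0.14968392 0.19299598] [-2.48701516 -1.91761995  0.00366527] 75.26831655578445 42.67588555812836 360.9252728758417
```

View pics/w2.png

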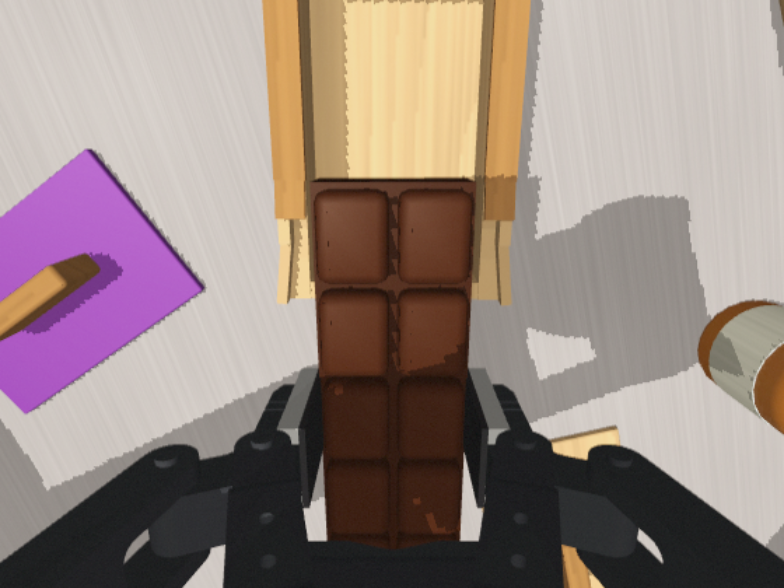

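The wrist view shows the box straight ahead. The lips start at row 218 of the enlarged picture: left lip columns 277–304, right lip 484–514. The open-end corners are at (278,302) and (511,302). I'll turn those into the box pose.

```bash
python3 - <<'E'
from h import *; from station import ctrl; import pickle
o,w=pickle.load(open("w2.pkl","rb")); T=wristT(o,w)
f=lambda uv,z:ray(w,np.array(uv)/1.4,z,T)[:,:2]*1000
A=f([[277,218],[514,218],[304,218],[484,218]],.063)   # lip start outer L,R, inner L,R
B=f([[263,0],[533,0],[301,0],[494,0]],.0595)
C=f([[278,302],[511,302]],.0595)
print(A.round(1),B.round(1),C.round(1))
print("widths",[np.linalg.norm(X[i]-X[i+1]).round(1) for X,i in((A,0),(A,2),(B,0),(B,2),(C,0))])
mA=A.mean(0); mB=B.mean(0); mC=C.mean(0); d=mB-mC; ya=np.degrees(np.arctan2(d[1],d[0])); print("yaw",ya,np.degrees(np.arctan2(*(mB-mA)[::-1])))
# yaw from lip-start and end edges (perp)
for X in(A[:2],C): e=X[1]-X[0]; print("yaw perp",np.degrees(np.arctan2(e[1],e[0]))+90)
u=np.r_[np.cos(np.radians(ya)),np.sin(np.radians(ya))]
print("centre from lipstart",mA+40*u,"from end",mC+90*u)
# held choc front end in tool frame
print("choc tool frame", [ (np.linalg.inv(np.block([[R.from_rotvec(o['tool_rot']).as_matrix(),np.array(o['tool_pos'])[:,None]],[np.zeros((1,3)),1]]))@np.r_[ray(w,np.array(p)/1.4,o['tool_pos'][2]+.020,T)[0],1])[:3].round(4) for p in([314,180],[474,180],[326,540])])
E
```

```text
[[503.7 200.2]
 [627.4 167.8]
 [517.8 196.5]
 [611.8 171.9]] [[529.9 302.1]
 [656.7 268.7]
 [547.8 297.4]
 [638.4 273.5]] [[488.  154.1]
 [617.4 120.2]]
widths [np.float64(127.9), np.float64(97.1), np.float64(131.1), np.float64(93.7), np.float64(133.8)]
yaw 74.73136319814539 74.53519597433719
yaw perp 75.2848958151326
yaw perp 75.30969336404229
centre from lipstart [575.71250321 222.6924174 ] from end [576.42826386 223.94808646]
choc tool frame [array([ 0.0658, -0.0187, -0.02  ]), array([ 0.0658,  0.0194, -0.0201]), array([-0.0393, -0.0199, -0.0199])]
```

```bash
python3 - <<'E'
from h import *; from station import ctrl
o=ctrl.get_obs(); plan(o,[.5753,.220,.15],75,3)
E
```

```text
n 3 shift [0.489 0.01  0.285] turn [-0.006  0.003  0.01 ]
```

Call:
play_rows(
  series=[
    [0.3,[0.49,0.01,0.28],[0,0,0]],
    [0.3,[0.49,0.01,0.28],[0,0,0]],
    [0.3,[0.49,0.01,0.28],[0,0,0.03]],
    [0.3,[0,0,0],[0,0,0]],
    [0.3,[0,0,0.5],[0,0,0]],
    [0.3,[0,0,0.5],[0,0,0]],
    [0.3,[0,0,0.2],[0,0,0]],
    [0.3,[0,0,0],[0,0,0]],
  ],
)

```text
t: 6.08
tool_pos: [0.5759, 0.2199, 0.0918]
tool_rot: [-2.493, -1.911, 0.002]
contact_force: [0.8, -0.5, -1.4]
opening: 0.0412
grip_force: 42.6
```

```bash
python3 - <<'E'
from h import *; from station import ctrl
o=ctrl.get_obs(); print(o["t"],o["tool_pos"],yaw(o),o["contact_force"]); plan(o,[.5753,.220,.0145],75,2)
E
```

```text
6.075 [0.57594006 0.2198896  0.0918477 ] 74.96393171437332 [ 0.81264216 -0.52755867 -1.360338  ]
n 2 shift [-0.    -0.006  0.773] turn [-0.004  0.003 -0.002]
```

Call:
play_rows(
  series=[
    [0.3,[0,0,0.6],[0,0,0]],
    [0.3,[0,0,0.6],[0,0,0]],
    [0.3,[0,0,0.2],[0,0,0]],
    [0.3,[0,0,0.12],[0,0,0]],
    [0.3,[0,0,0.02],[0,0,0]],
    [0.3,[0,0,0],[0,0,0]],
  ],
)

```text
t: 6.82
tool_pos: [0.5775, 0.2209, 0.0166]
tool_rot: [2.492, 1.912, 0.003]
contact_force: [0.5, -0.1, -2.1]
opening: 0.0414
grip_force: 42.5
```

Call:
play_rows(
  series=[
    [0.3,[0,0,0.05],[0,0,0]],
    [0.3,[0,0,0],[0,0,0]],
    [0.65,[0,0,0],[0,0,0]],
    [0.65,[0,0,0],[0,0,0]],
    [0.65,[0,0,0],[0,0,0]],
  ],
)

```text
t: 7.45
tool_pos: [0.5748, 0.2217, 0.0139]
tool_rot: [-2.489, -1.911, 0.005]
contact_force: [-11.1, 2.1, 9.7]
opening: 0.0554
grip_force: 9.1
```

A finger is touching something on one side. I'll narrow the opening slightly and rise.

Call:
play_rows(
  series=[
    [0.57,[0,0,0],[0,0,0]],
    [0.57,[0,0,0],[0,0,0]],
  ],
)

```text
t: 7.7
tool_pos: [0.5773, 0.2213, 0.0145]
tool_rot: [2.492, 1.913, 0.003]
contact_force: [-3.5, 0.4, 6.1]
opening: 0.0486
grip_force: 3.5
```

Call:
play_rows(
  series=[
    [0.57,[0,-0.04,-0.04],[0,0,0]],
    [0.57,[0,0,-0.1],[0,0,0]],
    [0.57,[0,0,0],[0,0,0]],
  ],
)

```text
t: 8.07
tool_pos: [0.575, 0.2212, 0.0203]
tool_rot: [2.492, 1.912, 0.001]
contact_force: [0.8, -0.1, -0.1]
opening: 0.0483
grip_force: 0.0
```

```bash
python3 - <<'E'
from h import *; from station import ctrl,imaging; import pickle
o=ctrl.get_obs(); w=imaging.get_image("wrist")
pickle.dump((o,w),open("w3.pkl","wb")); cv2.imwrite("pics/w3.png",w["color"])
E
```

```text
(no output)
```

View pics/w3.png

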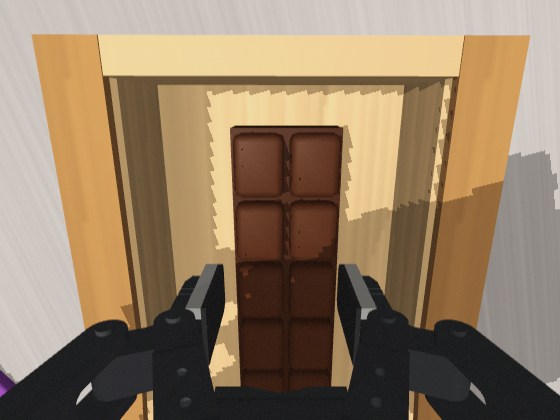

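The chocolate is free and lies flat in the middle of the box, with gaps on both sides of the pads. The box's far-end outer corners are at about (33,35) and (529,35). I'll refine the box pose from these, then plan the move to the lid.

```bash
python3 - <<'E'
from h import *; from station import ctrl; import pickle
o,w=pickle.load(open("w3.pkl","rb")); T=wristT(o,w)
P=ray(w,[[33,35],[529,35],[108,77],[455,77]],.0595,T)[:,:2]*1000; print(P.round(1))
for X,x in((P[:2],90),(P[2:],80)):
    e=X[1]-X[0]; a=np.arctan2(e[1],e[0])+np.pi/2; print("width",np.linalg.norm(e),"yaw",np.degrees(a),"centre",X.mean(0)-x*np.r_[np.cos(np.radians(75)),np.sin(np.radians(75))])
o=ctrl.get_obs(); o["tool_pos"]=o["tool_pos"]+np.r_[0,0,.15]; plan(o,[.627,-.095,.17],90,8)
E
```

```text
[[535.8 326. ]
 [661.7 292.3]
 [550.8 311.3]
 [641.6 286.9]]
width 130.3268570685451 yaw 74.99816473301034 centre [575.44466727 222.18811002]
width 94.06315931037763 yaw 74.99441119647176 centre [575.47470823 221.81629114]
n 8 shift [-0.765  0.246  0.   ] turn [ 0.    -0.    -0.234]
```

Call:
play_rows(
  series=[
    [0.57,[0,0,-0.3],[0,0,0]],
    [0.57,[0,0,-0.6],[0,0,0]],
    [0.57,[0,0,-1],[0,0,0]],
    [1,[0,0,-1],[0,0,0]],
    [1,[0,0,-0.1],[0,0,0]],
  ],
)

```text
t: 8.75
tool_pos: [0.5778, 0.222, 0.1769]
tool_rot: [2.489, 1.91, 0.016]
contact_force: [-0.3, 0.5, -0.5]
opening: 0.0824
grip_force: 0.0
```

Call:
play_rows(
  series=[
    [1,[-0.76,0.25,0],[0,0,-0.23]],
    [1,[-0.76,0.25,0],[0,0,-0.23]],
    [1,[-0.76,0.25,0],[0,0,-0.23]],
    [1,[-0.76,0.25,0],[0,0,-0.23]],
    [1,[-0.76,0.25,0],[0,0,-0.23]],
    [1,[-0.76,0.25,0],[0,0,-0.23]],
    [1,[-0.76,0.25,0],[0,0,-0.23]],
    [1,[-0.76,0.25,0],[0,0,-0.23]],
  ],
)

```text
t: 9.75
tool_pos: [0.6277, -0.0947, 0.169]
tool_rot: [-2.225, -2.216, 0.001]
contact_force: [0.8, 0.3, 0.1]
opening: 0.0852
grip_force: 0.0
```

Call:
play_rows(
  series=[
    [1,[0,0,0],[0,0,0]],
    [1,[0,0,0],[0,0,0]],
  ],
)

```text
t: 10.0
tool_pos: [0.6275, -0.093, 0.1691]
tool_rot: [-2.226, -2.214, 0.001]
contact_force: [-0.1, -0.2, 0.1]
opening: 0.0856
grip_force: 0.0
```

```bash
python3 - <<'E'
from h import *; from station import ctrl,imaging; import pickle
o=ctrl.get_obs(); w=imaging.get_image("wrist"); print(o["t"],o["tool_pos"],yaw(o))
pickle.dump((o,w),open("w4.pkl","wb")); cv2.imwrite("pics/w4.png",cv2.resize(w["color"],(784,588)))
E
```

```text
10.0 [ 0.62752706 -0.09295072  0.16909032] 89.69329558433543
```

View pics/w4.png

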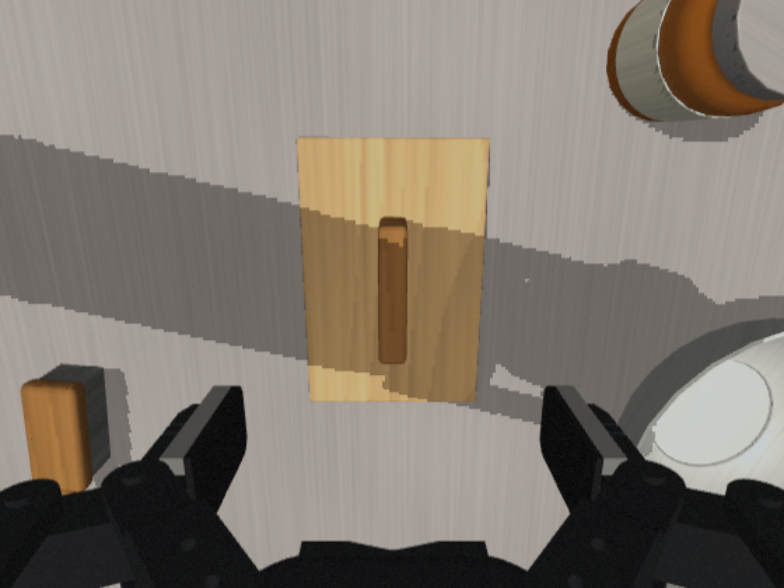

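The lid's corners are at about (298,138), (490,138), (309,401) and (476,402) in the enlarged picture, with the bar centred at about column 392. I'll measure it and plan the grasp.

```bash
python3 - <<'E'
from h import *; from station import ctrl; import pickle
o,w=pickle.load(open("w4.pkl","rb")); T=wristT(o,w)
P=ray(w,np.array([[298,138],[490,138],[309,401],[476,402]])/1.4,.007,T)[:,:2]*1000; print(P.round(1),P.mean(0))
B=ray(w,np.array([[379,232],[407,232],[379,363],[406,363]])/1.4,.047,T)[:,:2]*1000; print(B.round(1),B.mean(0))
e=P[0]+P[1]-P[2]-P[3]; print("yaw",np.degrees(np.arctan2(e[1],e[0])),[np.linalg.norm(P[i]-P[j]) for i,j in((0,1),(2,3),(0,2),(1,3))])
c=P.mean(0)/1000; plan(ctrl.get_obs(),[c[0],c[1],.07],np.degrees(np.arctan2(e[1],e[0])),3)
E
```

```text
[[ 573.   -15. ]
 [ 683.8  -15.6]
 [ 570.4 -184. ]
 [ 682.9 -185.2]] [627.50476406 -99.95544302]
[[ 620.2  -63.1]
 [ 635.   -63.2]
 [ 619.2 -138.4]
 [ 634.7 -138.5]] [ 627.28277456 -100.80656338]
yaw 89.39600481855734 [np.float64(110.72717366132201), np.float64(112.51235248204252), np.float64(168.94942566194288), np.float64(169.5965422894039)]
n 3 shift [-0.05   0.     0.662] turn [-0.003 -0.002  0.014]
```

Call:
play_rows(
  series=[
    [0.6,[-0.05,0,0.66],[0,0,0.01]],
    [0.6,[-0.05,0,0.66],[0,0,0.01]],
    [0.6,[-0.05,0,0.66],[0,0,0.01]],
    [0.6,[0,0,0.6],[0,0,0]],
    [0.6,[0,0,0.4],[0,0,0]],
    [0.6,[0,0,0.12],[0,0,0]],
    [0.6,[0,0,0],[0,0,0]],
  ],
)

```text
t: 10.92
tool_pos: [0.6284, -0.1007, 0.0153]
tool_rot: [2.231, 2.211, 0.0]
contact_force: [0.2, 0.4, -1.1]
opening: 0.0515
grip_force: 0.0
```

Call:
play_rows(
  series=[
    [0,[0,0,0],[0,0,0]],
    [0,[0,0,0],[0,0,0]],
    [0,[0,0,0],[0,0,0]],
    [0,[0,0,0],[0,0,0]],
    [0,[0,0,0],[0,0,0]],
  ],
  force=80,
)

```text
t: 11.55
tool_pos: [0.6292, -0.1014, 0.0163]
tool_rot: [2.23, 2.21, 0.002]
contact_force: [-0.7, -0.4, 5.6]
opening: 0.0148
grip_force: 79.1
```

Call:
play_rows(
  series=[
    [0,[0,0,0],[0,0,0]],
    [0,[0,0,0],[0,0,0]],
  ],
)

```text
t: 11.8
tool_pos: [0.6292, -0.1013, 0.0163]
tool_rot: [2.23, 2.21, 0.002]
contact_force: [0.0, -0.1, 6.1]
opening: 0.0147
grip_force: 79.1
```

```bash
python3 - <<'E'
from h import *; from station import ctrl
o=ctrl.get_obs(); print(o["t"],o["tool_pos"],o["tool_rot"],yaw(o),o["contact_force"])
u=np.r_[np.cos(np.radians(75)),np.sin(np.radians(75))]
c=np.r_[.5755,.2222]; off=(-.100-o["tool_pos"][1]); print("lid centre ahead of TCP",off)
t=c-(.150+off)*u; print(t); o["tool_pos"]=o["tool_pos"]+np.r_[0,0,.07]; plan(o,[t[0],t[1],.10],75,5)
E
```

```text
11.8 [ 0.6292176  -0.10130717  0.01634723] [2.23009377e+00 2.20962492e+00 1.95258996e-03] 89.4716449962251 [ 1.48679351e-03 -1.24620898e-01  6.06776395e+00]
lid centre ahead of TCP 0.001307173968367381
[0.53633882 0.07604849]
n 5 shift [ 0.666 -0.448 -0.056] turn [0.004 0.001 0.362]
```

Gripped. I'll lift and bring the lid in line with the box, with its front at box x ≈ -65.

Call:
play_rows(
  series=[
    [0,[0,0,-0.4],[0,0,0]],
    [0,[0,0,-1],[0,0,0]],
    [0,[0.67,-0.45,-0.05],[0,0,0.36]],
    [0,[0.67,-0.45,-0.05],[0,0,0.36]],
    [0,[0.67,-0.45,-0.05],[0,0,0.36]],
    [0,[0.67,-0.45,-0.05],[0,0,0.36]],
    [0,[0.67,-0.45,-0.05],[0,0,0.36]],
    [0,[0,0,0],[0,0,0]],
  ],
)

```text
t: 12.8
tool_pos: [0.5336, 0.0794, 0.0977]
tool_rot: [-2.488, -1.918, 0.0]
contact_force: [0.3, 0.0, -0.7]
opening: 0.015
grip_force: 78.3
```

Call:
play_rows(
  series=[
    [0,[0,0,0],[0,0,0]],
  ],
)

```text
t: 12.92
tool_pos: [0.5348, 0.0772, 0.0977]
tool_rot: [2.49, 1.915, 0.0]
contact_force: [-0.2, 0.1, -1.6]
opening: 0.0148
grip_force: 78.3
```

```bash
python3 - <<'E'
from h import *; from station import ctrl,imaging; import pickle
o=ctrl.get_obs(); w=imaging.get_image("wrist"); print(o["t"],o["tool_pos"],o["tool_rot"],yaw(o),o["contact_force"],o["grip_force"])
pickle.dump((o,w),open("w5.pkl","wb")); cv2.imwrite("pics/w5.png",cv2.resize(w["color"],(784,588)))
E
```

```text
12.925 [0.53483598 0.07719979 0.0976788 ] [2.49007450e+00 1.91458707e+00 9.37348475e-05] 75.1124606442815 [-0.1937021   0.0622153  -1.58168044] 78.27152252197266
```

View pics/w5.png

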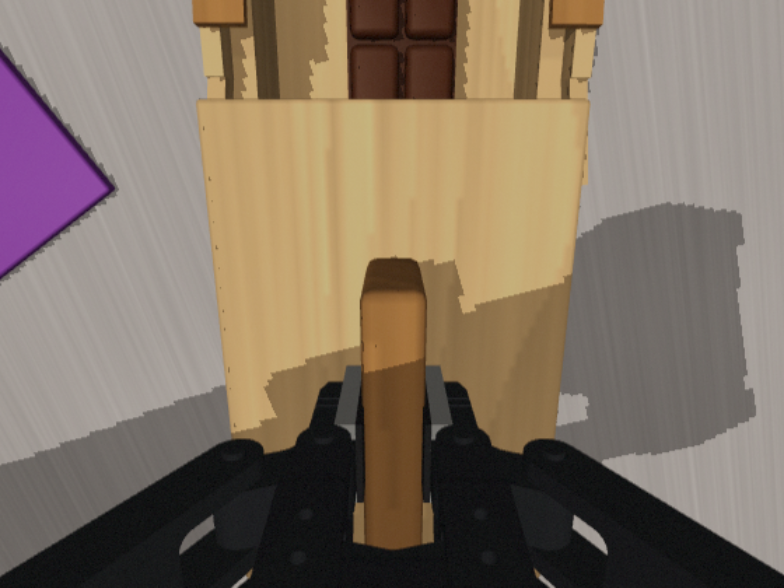

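The view shows the lid's front edge at row 100, columns 198 to 589. The lip starts are at row 25: left 193–245, right 552–603. I'll compute the sideways and angular error between them.

```bash
python3 - <<'E'
from h import *; from station import ctrl; import pickle
o,w=pickle.load(open("w5.pkl","rb")); T=wristT(o,w)
M=R.from_rotvec(o["tool_rot"]).as_matrix(); tool=lambda uv,z:((ray(w,np.array(uv)/1.4,z,T)-o["tool_pos"])@M*1000).round(1)
z=o["tool_pos"][2]-.0163+.007
L=tool([[198,100],[589,100],[230,420],[559,420]],z); print("lid",L, (L[0]+L[1])/2,(L[2]+L[3])/2)
B=tool([[193,25],[603,25],[245,25],[552,25]],.063); print("lips",B,(B[0]+B[1])/2,(B[2]+B[3])/2)
t=(np.r_[.5755,.2222,0]-o["tool_pos"])@M*1000; print("box centre in tool by pose",t)
G=ctrl.get_obs(); u=np.r_[np.cos(np.radians(75)),np.sin(np.radians(75))]
E
```

```text
lid [[ 85.9 -54.9   9.2]
 [ 85.9  55.4   9.3]
 [-16.  -55.5   9.3]
 [-16.   56.7   9.3]] [85.9   0.25  9.25] [-16.    0.6   9.3]
lips [[110.1 -63.2  34.6]
 [110.1  66.6  34.7]
 [110.1 -46.7  34.6]
 [110.1  50.4  34.7]] [110.1    1.7   34.65] [110.1    1.85  34.65]
box centre in tool by pose [150.60878597   1.99863017  97.63590455]
```

Call:
play_rows(
  series=[
    [0,[0,0.035,0.2],[0,0,0.01]],
    [0,[0,0,0.2],[0,0,0]],
    [0,[0,0,0.2],[0,0,0]],
    [0,[0,0,0],[0,0,0]],
    [0,[0,0,0],[0,0,0]],
  ],
)

```text
t: 13.6
tool_pos: [0.5366, 0.0769, 0.0673]
tool_rot: [-2.492, -1.912, 0.0]
contact_force: [-0.0, -0.5, -1.2]
opening: 0.0149
grip_force: 78.3
```

```bash
cat > st.py <<'E'
from h import *; from station import ctrl
o=ctrl.get_obs(); M=R.from_rotvec(o["tool_rot"]).as_matrix()
print(o["t"],"z",o["tool_pos"][2].round(4),"yaw",yaw(o).round(2),"tilt",(M[2,:2]*180/np.pi).round(2),"F tool",(o["contact_force"]@M).round(1),"tq",(o["wrist_torque"]@M).round(2),"box centre in tool",((np.r_[.5755,.2222,0]-o["tool_pos"])@M*1000).round(1))
E
python3 st.py
```

```text
13.6 z 0.0673 yaw 74.99 tilt [ 0. -0.] F tool [-0.5  0.1  1.2] tq [-0.01  0.    0.03] box centre in tool [150.4  -0.   67.3]
```

Call:
play_rows(
  series=[
    [0,[0,0,0.09],[0,0,0]],
    [0,[0,0,0],[0,0,0]],
    [0,[0,0,0],[0,0,0]],
  ],
)

```text
t: 13.98
tool_pos: [0.5366, 0.077, 0.0629]
tool_rot: [2.492, 1.912, 0.0]
contact_force: [0.2, -0.1, -1.6]
opening: 0.0146
grip_force: 78.3
```

```bash
python3 st.py
```

```text
13.975 z 0.0629 yaw 75.0 tilt [0.   0.01] F tool [-0.1  0.2  1.6] tq [ 0.06 -0.06 -0.03] box centre in tool [150.3   0.   62.9]
```

No contact, and the lid is about 0.6 mm above the rails. I'll slide it forward in small steps.

Call:
play_rows(
  series=[
    [0,[0.15,0,0],[0,0,0]],
    [0,[0.15,0,0],[0,0,0]],
    [0,[0.15,0,0],[0,0,0]],
    [0,[0.15,0,0],[0,0,0]],
    [0,[0.15,0,0],[0,0,0]],
    [0,[0,0,0],[0,0,0]],
  ],
)

```text
t: 14.72
tool_pos: [0.5463, 0.1137, 0.0628]
tool_rot: [2.492, 1.913, 0.0]
contact_force: [-1.2, -1.0, -1.3]
opening: 0.0147
grip_force: 78.3
```

```bash
python3 st.py
```

```text
14.725 z 0.0628 yaw 75.04 tilt [0. 0.] F tool [-1.3 -0.9  1.3] tq [0.   0.03 0.02] box centre in tool [112.3   0.2  62.8]
```

Call:
play_rows(
  series=[
    [0,[0.15,0,0],[0,0,0]],
    [0,[0.15,0,0],[0,0,0]],
    [0,[0.15,0,0],[0,0,0]],
    [0,[0.15,0,0],[0,0,0]],
    [0,[0.15,0,0],[0,0,0]],
    [0,[0,0,0],[0,0,0]],
  ],
)

```text
t: 15.48
tool_pos: [0.5561, 0.1499, 0.0628]
tool_rot: [2.492, 1.913, 0.0]
contact_force: [0.2, -0.5, -1.5]
opening: 0.0147
grip_force: 78.3
```

```bash
python3 st.py
```

```text
15.475 z 0.0628 yaw 75.04 tilt [0.   0.01] F tool [-0.5  0.3  1.5] tq [ 0.    0.   -0.02] box centre in tool [74.8  0.1 62.8]
```

Call:
play_rows(
  series=[
    [0,[0.15,0,0],[0,0,0]],
    [0,[0.15,0,0],[0,0,0]],
    [0,[0.15,0,0],[0,0,0]],
    [0,[0.15,0,0],[0,0,0]],
    [0,[0.15,0,0],[0,0,0]],
    [0,[0.15,0,0],[0,0,0]],
    [0,[0.15,0,0],[0,0,0]],
    [0,[0.05,0,0],[0,0,0]],
  ],
)

```text
t: 16.48
tool_pos: [0.5703, 0.203, 0.0628]
tool_rot: [2.492, 1.913, 0.0]
contact_force: [0.5, 0.2, -0.9]
opening: 0.0151
grip_force: 78.3
```

Call:
play_rows(
  series=[
    [0,[0.05,0,0],[0,0,0]],
    [0,[0.05,0,0],[0,0,0]],
    [0,[0.05,0,0],[0,0,0]],
    [0,[0,0,0],[0,0,0]],
  ],
)

```text
t: 16.98
tool_pos: [0.5721, 0.2098, 0.0628]
tool_rot: [2.492, 1.912, -0.0]
contact_force: [-0.1, 0.1, -1.0]
opening: 0.0152
grip_force: 78.3
```

```bash
python3 st.py
```

```text
16.975 z 0.0628 yaw 75.0 tilt [-0.  0.] F tool [ 0.1 -0.1  1. ] tq [ 0.01 -0.02  0.04] box centre in tool [12.8  0.1 62.8]
```

About 8 mm remains. I'll push until contact with the end wall.

Call:
play_rows(
  series=[
    [0,[0.04,0,0],[0,0,0]],
    [0,[0.04,0,0],[0,0,0]],
    [0,[0.04,0,0],[0,0,0]],
    [0,[0.03,0,0],[0,0,0]],
    [0,[0,0,0],[0,0,0]],
  ],
)

```text
t: 17.6
tool_pos: [0.5737, 0.2161, 0.0628]
tool_rot: [2.492, 1.912, -0.004]
contact_force: [-2.6, -5.3, 1.2]
opening: 0.0148
grip_force: 78.6
```

```bash
python3 st.py
```

```text
17.6 z 0.0628 yaw 74.99 tilt [-0.13 -0.04] F tool [-5.8 -1.1 -1.2] tq [ 0.04 -0.8   0.1 ] box centre in tool [ 6.5  0.2 62.7]
```

Call:
play_rows(
  series=[
    [0,[0.03,0,0.01],[0,0,0]],
    [0,[0.03,0,0.01],[0,0,0]],
    [0,[0,0,0],[0,0,0]],
  ],
)

```text
t: 17.98
tool_pos: [0.5738, 0.2161, 0.0626]
tool_rot: [2.489, 1.91, -0.013]
contact_force: [-8.9, -16.1, 9.9]
opening: 0.0146
grip_force: 80.1
```

```bash
python3 st.py
```

```text
17.975 z 0.0626 yaw 75.0 tilt [-0.51 -0.13] F tool [-17.9  -4.5  -9.7] tq [ 0.57 -2.42  0.13] box centre in tool [ 6.9  0.2 62.6]
```

It stops firmly at 18 N, at the expected home position. I'll release and rise.

Call:
play_rows(
  series=[
    [0.5,[0,0,0],[0,0,0]],
    [0.5,[0,0,0],[0,0,0]],
    [0.5,[0,0,0],[0,0,0]],
    [0.5,[0,0,-0.2],[0,0,0]],
    [0.5,[0,0,-0.8],[0,0,0]],
    [0.5,[0,0,-1],[0,0,0]],
    [0.5,[-0.4,0,-0.6],[0,0,0]],
    [0.5,[-0.6,0,0],[0,0,0]],
  ],
)

```text
t: 18.98
tool_pos: [0.5641, 0.1722, 0.1972]
tool_rot: [2.488, 1.912, 0.012]
contact_force: [0.1, 0.5, 0.4]
opening: 0.0429
grip_force: 0.0
```

Call:
play_rows(
  series=[
    [0.5,[-0.5,0,0],[0,0,0]],
    [0.5,[0,0,0],[0,0,0]],
    [0.5,[0,0,0],[0,0,0]],
  ],
)

```text
t: 19.35
tool_pos: [0.5556, 0.148, 0.1923]
tool_rot: [-2.492, -1.912, -0.002]
contact_force: [-0.2, 1.5, 0.4]
opening: 0.043
grip_force: 0.0
```

```bash
python3 - <<'E'
from h import *; from station import ctrl,imaging; import pickle
o=ctrl.get_obs(); w=imaging.get_image("wrist"); print(o["t"],o["tool_pos"],yaw(o),o["contact_force"])
pickle.dump((o,w),open("w6.pkl","wb")); cv2.imwrite("pics/w6.png",cv2.resize(w["color"],(784,588)))
E
```

```text
19.35 [0.55563871 0.1479875  0.19227909] 75.00079994640157 [-0.15205588  1.49008648  0.4045065 ]
```

View pics/w6.png

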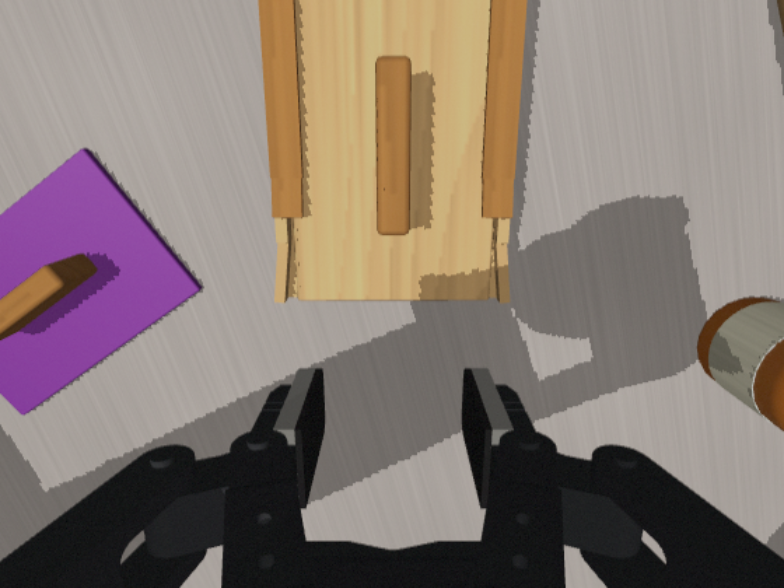

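The lid is under the lips with its tail at row 300, and the box end corners are at row 302, so it's flush. The gripper is clear. I'll hand in the job.

```bash
python3 -c "
from station import ctrl; print(ctrl.finish_job())"
```

```text
the job is handed in; nothing more can be done
None
```

The chocolate is lying flat on the box floor, the lid is fully home under the lips and let go, nothing else on the bench was handled, and I handed the job in at about 19 s; no verdict came back.

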